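# Slide a petri dish under the plate reader's bridge and start the reading

## Robot

A 6-joint arm with a two-finger parallel gripper is mounted at the origin on a cart in front of the work surface, level with it; the furniture and walls round the work are solid. World frame = base frame: x ahead of the robot, y to its left, z up, the work surface at z = 0. Lengths are in mm, angles in rad, forces in N, time in s.
With the tool pointing down it reaches from about 350 to 975 mm from the base axis. Payload 7.1 kg.
Tool frame: the origin (TCP) lies at the centre of the arm's flange, where the gripper is bolted on; the fingertips stand 182 mm ahead of it and the grasp point (between the pads) lies 163 mm ahead of it; z points along the fingers, y is the line along which they close (so a half turn about z gives the same grasp; the last joint's range is limited). The gripper opens to 88 mm and grips with 3 to 60 N. Pads are 20 mm wide; open, the fingers measure 115 mm over their backs; the gripper's body (75 mm by 178 mm) begins 61 mm behind the grasp point.
Start: joints at [-0.019, 0.423, 1.63, -0, 1.089, -0.019], TCP at [624.985, 0.026, 404.675] pointing down, gripper open.
Joint ranges: [-3, 3], [-0.9, 2.11], [0.09, 2.58], [-1.31, 4.45], [0.11, 2.69], [-2.54, 2.54]. Speed limits (rad/s): [2.39, 2.39, 3.01, 3.14, 3.14, 3.14].

## Interface

Orientations are given as a rotation vector (axis times angle).
In Python, from workcell import readout, get_image, ctrl gives the robot as it stands.
- The arm moves only by the tool step_arm, never from a script. Its argument "targets" is a list that holds one entry, the list of rows, each a list of 7 numbers: the shift along the world's x, y, z as a fraction of full scale, then the turn, a rotation vector about the world's x, y, z as a fraction of full scale, then the opening, from 0 (shut) to 1 (fully open). In form: [[[dx, dy, dz, wx, wy, wz, claw], ...]]. A call has exactly 5 rows; each row shifts and turns the commanded pose from where the row before left it; what a row does not reach is not made up. Full scale, the value 1, is 0.05 m for a shift and 4 degrees for a turn. A row lasts 1/8 s, in which the tool goes at most 62.5 mm and 10.7 degrees, less where a joint would pass 70% of its speed; a pose out of reach is approached as far as the arm can. A call with a number of a shift or a turn outside -1 to 1 is refused whole. A call with a gripper value outside its range is refused whole. The fingers move at their own pace and stop on an object; the grip force is fixed at half the most. Time passes only in rows, so rows that do not move let the fingers close, or fill a call up. It gives the time, the measured TCP pose, the force, the opening and the grip force at its end, in the units of the state.
- readout.get_obs(): the state, without advancing time (a new reading comes with each control period).
- get_image(name): name is "scene" or "side" or "wrist"; returns a dict with "pixels" (480x640x3 uint8, red, green, blue), "intrinsics" (3x3 intrinsics, pixels), "extrinsics" (4x4, takes a point from world to camera coordinates). Camera axes: x right, y down, z forward; pixel columns grow to the right and rows downward; lengths in mm; the calibration is good to about 2 mm. A picture is of the moment at which its call begins. There is no depth.
- ctrl.close_job(): hands the job in; it is judged then, once.
The state is a dict: "t": time; "qpos": joint angles; "qvel": joint speeds; "joint_torque": joint torques, N m; "ee_pos": TCP position; "orientation": TCP orientation; "ft_force": force on the tool from outside, world axes, zero at the start; "moment": the same for the moment, N m; "width": finger opening in mm; "grasp_force": force on a finger pad.
Only numpy, scipy, OpenCV 4.12 (cv2) and the standard library are available. Lean on these libraries where they do the work, as an engineer would, in place of code of your own. Each camera call takes 0.05 s, during which the arm holds its last target. There are 200 camera calls.

## Task

Push the lidded petri dish across the bench with the fingertips and slide it in under the low bridge of the plate reader, from the open front with the flared lips, until it is fully home against both blue stop posts. Then press the green start button on the reader all the way down and let go of it. The dish must stay flat on the bench (do not lift, tip or carry it), it must stay home, and the vials and the jar must be left alone.

Things in the scene. Friction and masses are not known exactly. Their poses are not given: they have to be found in the camera images.
- dish: Loose round petri dish with its lid on, pale green filling, 90 mm across, 15 mm high, about 22 g. Origin at the centre of its underside (on the bench). Its yaw means nothing. It slides freely on the bench and is too wide for most grippers.
- reader: Fixed plate reader: white bridge deck (x -25 to +35 mm, underside 19, top 39 mm above the bench, black lens in its top) on two grey pillars 38 mm high (x -25 to +64, inner faces y +/-49, outer +/-98 mm). Only the button stands higher than 45 mm. Origin on the bench in mid passage; x points into the passage (the dish goes in along +x from the open front), y left, z up.
- seat (a point): On the bench at the reader's origin: where the dish's centre is when home against both blue posts (12 mm thick, 16 mm high, at x = 42, y = +/-29 mm of the reader, a low crossbar behind them). About 20 mm of the dish then still stands out before the deck.
- start_button (a joint): Green start button on top of the right (-y) pillar, pressed straight down: 0 is up, 0.006 m fully down; springs back; about 4 N takes it fully down.
- start_button_top (a point): Centre of the top face of the green button (24 mm across), on its reader at x = 12, y = -73.5 mm; it goes down with the button.
- vial: Loose glass vial with a black cap, 19 mm across, 54 mm high, standing to the left of the reader; leave alone. Origin at the centre of its underside.
- small_vial: Loose glass vial with a white cap, 19 mm across, 54 mm high, standing on the bench to the right, in front of the reader; leave alone. Origin at the centre of its underside.
- jar: Loose clear sample jar with a red lid, 68 mm across, 67 mm high, standing to the right of the reader; leave alone. Origin at the centre of its underside.
- mouth (a point): On the bench, on the reader's x axis, 71 mm before its origin: middle of the open front, between the outer ends of the two aluminium lips (12 mm high), which flare from the pillars' inner front edges out to y = +/-78 mm here.
There are look-alikes about, which are no part of the job. What is shaped like the dish but black is not meant.

How it is judged:
By the outcome, as a careful person would: the job done as asked, in the order asked, and still so for the second after the job is handed in, with the robot touching nothing.
It also fails if it takes over 51 s, if anything falls off the work surface, if the arm or the gripper's body presses on something with over 40 N, if the wrist force passes 120 N, or if a joint passes its speed limit or range.

## Working session

There is one attempt and no reset: what is moved stays moved. The work goes in short steps, Python scripts to look and compute and a tool call to move; the robot and the scene stay as the last step left them, time stands still between calls to the robot, and variables do not carry over. Pictures are saved under pics/ and viewed, at most 10 in all, crops included, and the job is handed in when it is done.

Besides the shell and the picture viewer there is one more tool, called as name([rows], argument=value, ...), one row to a line, values as JSON. step_arm: Moves the arm, as the interface text tells. Shift numbers are shares of 0.05 m and turn numbers shares of 4 degrees, none past 1 either way. Its arguments: {"type":"object","properties":{"targets":{"type":"array"}},"required":["targets"]}

```bash
mkdir -p pics
cat > h.py <<'E'
import numpy as np, cv2
from workcell import readout, get_image, ctrl
def snap(cam,name):
    d=get_image(cam); cv2.imwrite(f'pics/{name}.png',cv2.cvtColor(d['pixels'],cv2.COLOR_RGB2BGR))
    np.savez(f'pics/{name}.npz',K=d['intrinsics'],E=d['extrinsics']); return d
def cal(name):
    z=np.load(f'pics/{name}.npz'); return np.array(z['K']),np.array(z['E'])
def ray(name,uv):
    K,E=cal(name); R,t=E[:3,:3],E[:3,3]
    return -R.T@t, R.T@np.linalg.solve(K,[uv[0],uv[1],1.])
def plane(name,uv,z):
    o,d=ray(name,uv); return o+d*(z-o[2])/d[2]
def tri(a,ua,b,ub):
    o,d=ray(a,ua);p,e=ray(b,ub); s=np.linalg.lstsq(np.c_[d,-e],p-o,rcond=None)[0]
    A,B=o+d*s[0],p+e*s[1]; return (A+B)/2,np.linalg.norm(A-B)
def proj(name,P):
    K,E=cal(name); c=K@(E[:3,:3]@np.array(P,float)+E[:3,3]); return c[:2]/c[2]
E
python3 - <<'E'
from h import *
im=[]
for c in('scene','side','wrist'):
    snap(c,c+'0'); print(c,np.round(ray(c+'0',(320,240)),2).tolist())
E
```

```text
scene [[-145.25, -872.03, 440.21], [0.65, 0.63, -0.43]]
side [[88.45, -1107.58, 782.19], [0.31, 0.71, -0.63]]
wrist [[624.25, 77.94, 384.12], [0.0, -0.29, -0.96]]
```

View pics/scene0.png

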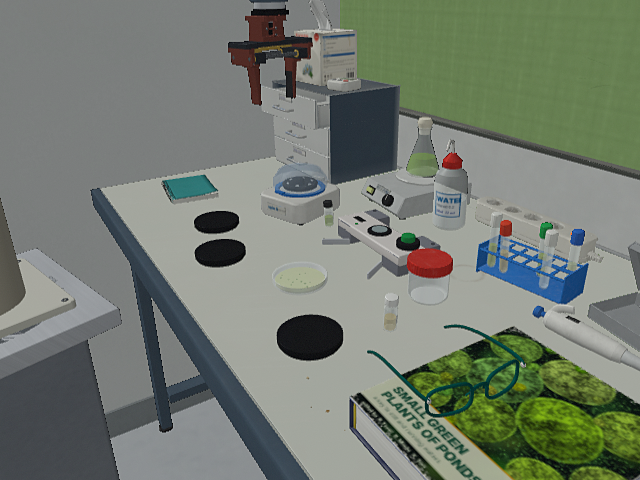

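View pics/side0.png

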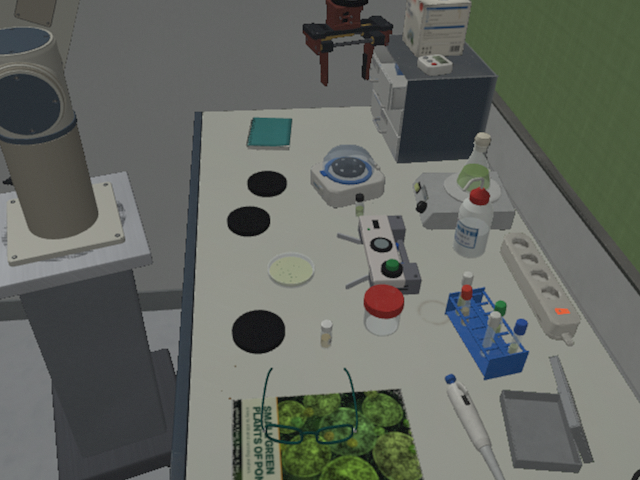

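View pics/wrist0.png

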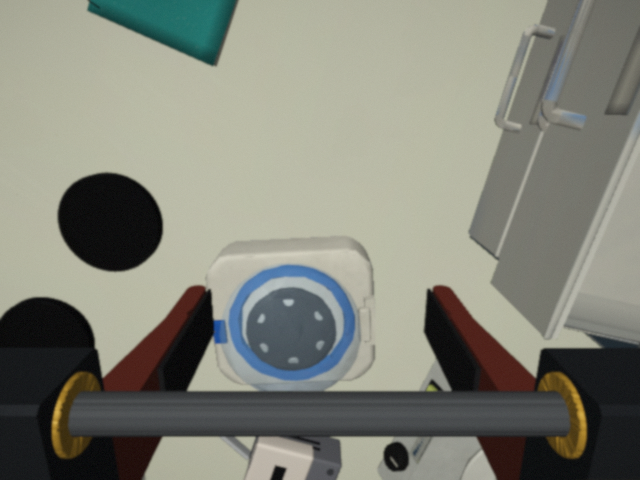

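The dish is the pale green disc at scene (300,277) and side (291,269). The black discs at side (267,183), (248,221) and (258,331), and the faint clear ring at side (434,311), are look-alikes. The reader has its green button at scene (408,241) and side (392,268). I'll confirm this in one enlarged crop.

Run:
```python
from h import *
print({k:np.round(v,3).tolist() if not np.isscalar(v) else v for k,v in readout.get_obs().items() if k in('t','ee_pos','orientation','width')})
a=cv2.imread('pics/scene0.png')[195:315,260:450]; b=cv2.imread('pics/side0.png')[190:320,260:430]
o=np.zeros((600,800,3),np.uint8)
A=cv2.resize(a,None,fx=4,fy=4,interpolation=cv2.INTER_CUBIC);B=cv2.resize(b,None,fx=4.6,fy=4.6,interpolation=cv2.INTER_CUBIC)
cv2.imwrite('pics/cs.png',B)
cv2.imwrite('pics/ca.png',A)
for n in('scene0','side0'):
    im=cv2.imread(f'pics/{n}.png'); hsv=cv2.cvtColor(im,cv2.COLOR_BGR2HSV)
    x,y=(300,277) if n=='scene0' else (291,269)
    print(n,'dish hsv',hsv[y,x],'bench',hsv[y+30,x])
    m=cv2.inRange(hsv,(55,120,40),(85,255,255)); c,_=cv2.findContours(m,0,2)
    for k in c:
        if cv2.contourArea(k)>30: print('green',np.round(k[:,0].mean(0)),cv2.boundingRect(k))
    m=cv2.inRange(hsv,(28,50,90),(45,255,255)); c,_=cv2.findContours(m,0,2)
    for k in c:
        if cv2.contourArea(k)>300: print('pale',cv2.fitEllipse(cv2.convexHull(k)))
```

```text
{'t': 0.15, 'ee_pos': [624.792, 0.021, 404.083], 'orientation': [-2.221, -2.221, 0.001], 'width': 87.97641411110354}
scene0 dish hsv [ 36  40 173] bench [ 38  12 166]
green [600. 460.] (586, 453, 23, 13)
green [506. 455.] (489, 449, 29, 19)
green [609. 407.] (590, 398, 39, 17)
green [489. 353.] (483, 350, 15, 8)
green [407. 238.] (401, 233, 14, 11)
green [545. 228.] (539, 222, 14, 17)
pale ((599.3326416015625, 477.8540344238281), (21.27303123474121, 54.669410705566406), 102.31718444824219)
pale ((533.568115234375, 473.68597412109375), (28.580577850341797, 60.366363525390625), 108.01850891113281)
pale ((579.4171752929688, 428.75140380859375), (65.0591812133789, 140.5979461669922), 98.98406219482422)
pale ((482.16278076171875, 416.88311767578125), (46.11288070678711, 72.41877746582031), 104.83997344970703)
pale ((438.9541015625, 373.4654235839844), (31.246244430541992, 73.71849060058594), 62.12628936767578)
pale ((550.929931640625, 369.4538879394531), (37.61555480957031, 144.9291229248047), 116.06414794921875)
pale ((422.1348876953125, 163.79542541503906), (23.043556213378906, 33.12361526489258), 88.20646667480469)
side0 dish hsv [ 36  41 155] bench [ 37  16 147]
green [501. 307.] (495, 301, 11, 15)
green [392. 265.] (386, 260, 13, 11)
pale ((350.00250244140625, 469.04571533203125), (25.78261375427246, 57.17338943481445), 97.85064697265625)
pale ((305.1142578125, 454.9297790527344), (30.984439849853516, 41.579891204833984), 61.93613052368164)
pale ((399.73529052734375, 455.00653076171875), (40.95573043823242, 57.26853561401367), 138.65452575683594)
pale ((380.2258605957031, 408.08447265625), (28.197460174560547, 37.43074417114258), 111.21471405029297)
pale ((472.9236755371094, 176.46771240234375), (25.482969284057617, 32.63018798828125), 79.92037963867188)
```

View pics/cs.png

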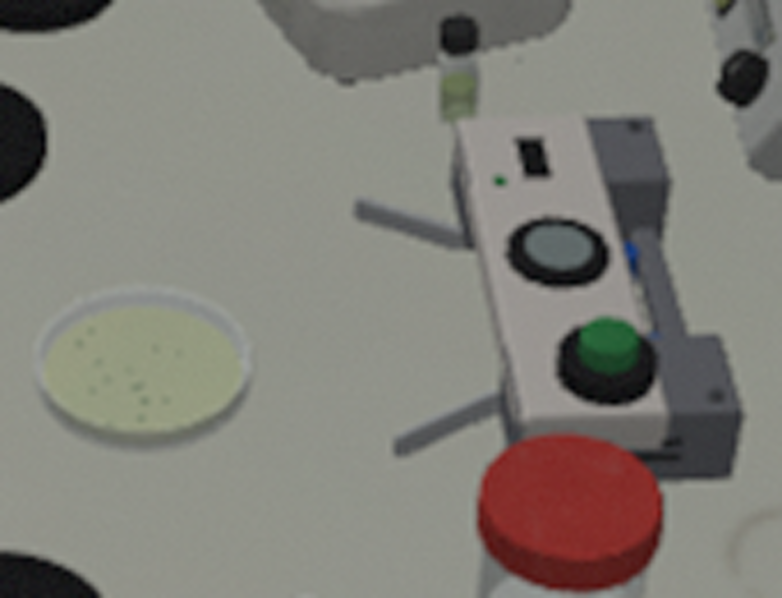

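View pics/ca.png

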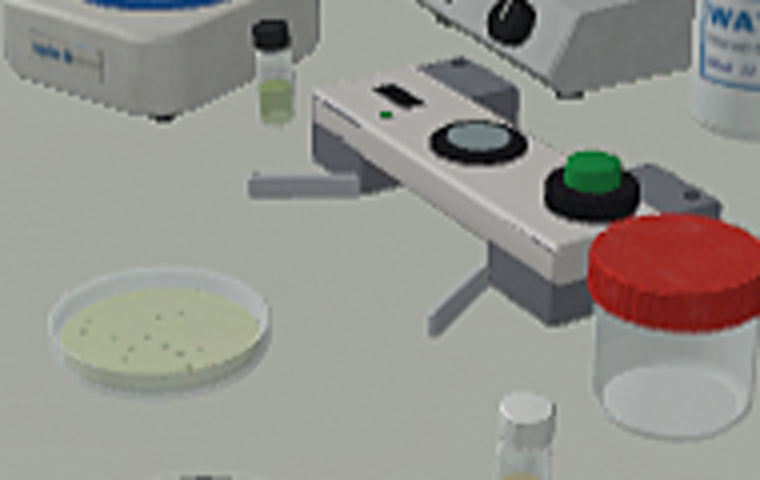

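Run:
```python
from h import *
S=lambda x,y:((x+.5)/4.6+259.5,(y+.5)/4.6+189.5)
A=lambda x,y:((x+.5)/4+259.5,(y+.5)/4+194.5)
pts={'dish':((143,360),(159,326)),'button':((611,335),(594,162)),'lens':((559,248),(479,136)),
'FL':((459,122),(314,92)),'FR':((522,418),(555,250)),'lipL':((362,203),(252,178)),'lipR':((402,443),(433,323)),'vialcap':((459,26),(272,29))}
for k,(s,a) in pts.items():
    p,e=tri('side0',S(*s),'scene0',A(*a)); print(k,np.round(p,1),round(e,1))
for k,xy in {'BL':(583,120),'BR':(663,415)}.items(): print(k,np.round(plane('side0',S(*xy),39),1))
for k,z in(('dish',15),('lens',39),('FL',39),('FR',39),('lipL',12),('lipR',12)):
    print(k,z,np.round(plane('side0',S(*pts[k][0]),z),1),np.round(plane('scene0',A(*pts[k][1]),z),1))
def pl(n,uv,z):print(n,uv,np.round(plane(n,uv,z),1))
pl('side0',(326,325),54);pl('side0',(384,301),67);pl('scene0',(391,296),54);pl('scene0',(429,262),67)
```

```text
dish [ 385.1 -309.9   12.9] 2.9
button [ 543.2 -409.5   61.1] 2.3
lens [ 557.4 -339.2   47.1] 1.3
FL [ 560.1 -238.5   39.7] 2.0
FR [ 500.6 -421.3   40.7] 2.9
lipL [ 511.6 -244.1   12.7] 0.2
lipR [ 467.2 -386.5    7.9] 1.8
vialcap [ 582.2 -190.4   53.6] 3.6
BL [ 613.3 -253.7   39. ]
BR [ 554.5 -435.5   39. ]
dish 15 [ 384.3 -310.1   15. ] [ 381.6 -315.    15. ]
lens 39 [ 562.7 -329.8   39. ] [ 571.2 -329.3   39. ]
FL 39 [ 560.7 -236.1   39. ] [ 560.4 -239.1   39. ]
FR 39 [ 501.8 -417.8   39. ] [ 502.1 -421.5   39. ]
lipL 12 [ 512.  -243.5   12. ] [ 512.7 -242.9   12. ]
lipR 12 [ 465.3 -389.1   12. ] [ 460.7 -392.4   12. ]
side0 (326, 325) [ 375.1 -499.5   54. ]
side0 (384, 301) [ 481.2 -494.8   67. ]
scene0 (391, 296) [ 377.2 -499.2   54. ]
scene0 (429, 262) [ 473.8 -495.9   67. ]
```

The crop confirms the pale green lidded dish at about (384,-312). The reader origin is about (555,-337) with yaw about -18°. The button, lip ends and deck corners agree to about 2 mm. I'll move to above the point behind the dish, turning the fingers parallel to the reader's y axis.

step_arm([
  [[-0.3,-0.29,0,0,0,0.9,0.57],[-0.3,-0.29,0,0,0,0.9,0.57],[-0.3,-0.29,0,0,0,0.9,0.57],[-0.3,-0.29,0,0,0,0.9,0.57],[-0.3,-0.29,0,0,0,0.9,0.57]],
])

```text
t: 0.78
ee_pos: [549.4, -72.9, 404.5]
orientation: [-1.844, -2.543, 0.0]
ft_force: [0.2, -0.4, 1.2]
width: 50.5
grasp_force: 0.0
```

step_arm([
  [[-0.3,-0.29,0,0,0,0.9,0.57],[-0.3,-0.29,0,0,0,0.9,0.57],[-0.3,-0.29,0,0,0,0.9,0.57],[-0.3,-0.29,0,0,0,0.9,0.57],[-0.3,-0.29,0,0,0,0.9,0.57]],
])

```text
t: 1.4
ee_pos: [474.4, -145.4, 404.5]
orientation: [-1.423, -2.8, 0.0]
ft_force: [-0.9, -0.4, -0.1]
width: 50.1
grasp_force: 0.0
```

step_arm([
  [[-0.3,-0.29,0,0,0,0.9,0.57],[-0.3,-0.29,0,0,0,0.9,0.57],[-0.3,-0.29,0,0,0,0.9,0.57],[-0.3,-0.29,0,0,0,0.9,0.57],[-0.3,-0.29,0,0,0,0.9,0.57]],
])

```text
t: 2.02
ee_pos: [399.4, -217.8, 404.5]
orientation: [-0.968, -2.989, -0.0]
ft_force: [0.3, -0.5, -0.5]
width: 50.0
grasp_force: 0.0
```

step_arm([
  [[-0.3,-0.29,-0.3,0,0,0.9,0.57],[-0.3,-0.29,-0.3,0,0,0.9,0.57],[-0.3,-0.29,-0.3,0,0,0.9,0.57],[-0.3,-0.29,-0.3,0,0,0.9,0.57],[-0.4,-0.29,-0.3,0,0,0.9,0.57]],
])

```text
t: 2.65
ee_pos: [319.6, -290.4, 329.2]
orientation: [0.488, 3.103, -0.0]
ft_force: [-0.3, 0.1, 0.2]
width: 50.4
grasp_force: 0.0
```

Run:
```python
from h import *
snap('wrist','w1'); o=readout.get_obs(); print(o['t'],o['ee_pos'],o['orientation'],o['width'],np.round(o['qpos'],2))
R=lambda x,y:(555.5+x*.951+y*.308,-337-x*.308+y*.951)
for n,P in{'dish':(384,-312,15),'lipL':(*R(-71,78),12),'lipR':(*R(-71,-78),12),'btn':(*R(12,-73.5),61),'FL':(*R(-25,98),39),'FR':(*R(-25,-98),39)}.items(): print(n,np.round(proj('w1',P)))
```

```text
2.7 [ 317.52458603 -290.61782418  327.58041488] [-4.83842196e-01 -3.10093121e+00 -1.95757334e-03] 49.70541191281712 [-0.77  0.26  2.1  -0.    0.78 -2.03]
dish [319. 315.]
lipL [448. 423.]
lipR [260. 423.]
btn [261. 556.]
FL [478. 494.]
FR [232. 494.]
```

View pics/w1.png

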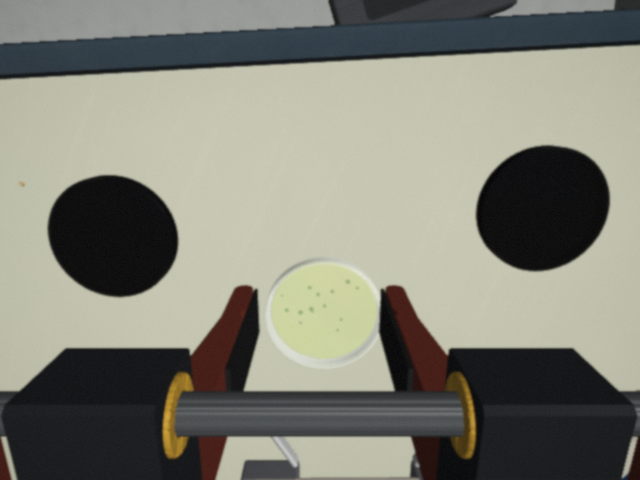

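The wrist view shows the dish at (323,312), predicted (319,315), so it lies about 3 mm to the left of my estimate. It sits between the finger lines. The visible lip agrees with the estimate. Next I descend behind the dish and start to push.

step_arm([
  [[0.0,0.01,-0.6,0,0,0,0.57],[0,0.01,-0.6,0,0,0,0.57],[0,0.01,-0.6,0,0,0,0.57],[0,0.01,-0.6,0,0,0,0.57],[0,0.01,-0.4,0,0,0,0.57]],
])

```text
t: 3.32
ee_pos: [320.2, -287.2, 188.6]
orientation: [-0.493, -3.102, -0.001]
ft_force: [-0.4, 0.4, -0.4]
width: 49.9
grasp_force: 0.0
```

step_arm([
  [[0.08,-0.02,0,0,0,0,0.57],[0.08,-0.02,0,0,0,0,0.57],[0.08,-0.02,0,0,0,0,0.57],[0.08,-0.02,0,0,0,0,0.57],[0.06,-0.02,0,0,0,0,0.57]],
])

```text
t: 3.95
ee_pos: [339.4, -292.7, 190.1]
orientation: [0.491, 3.102, -0.001]
ft_force: [0.3, -0.0, 0.1]
width: 50.0
grasp_force: 0.0
```

Run:
```python
from h import *
o=readout.get_obs(); p=o['ee_pos']; d=np.array(p[:2])-(555.5,-337); print(o['t'],p,o['ft_force'],o['width'],'reader',d@(.951,-.308),d@(.308,.951))
snap('wrist','w2')
```

```text
3.95 [ 339.39983627 -292.65059312  190.12214713] [ 0.28939997 -0.00234318  0.10097411] 50.049760457262664 reader -219.1708730297278 -24.382564488958565
```

View pics/w2.png

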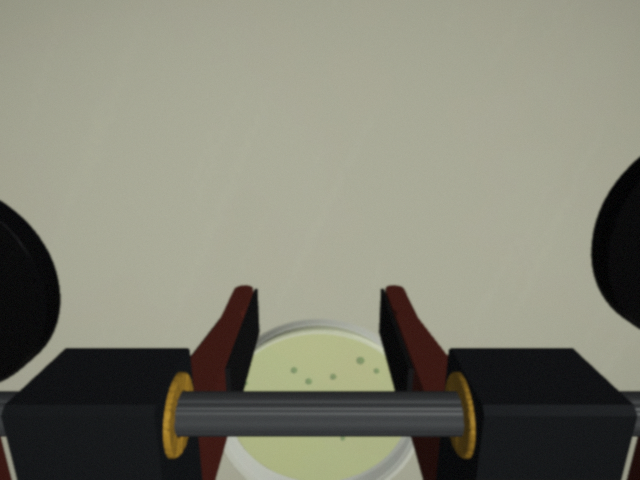

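The dish is cradled between the fingers, centred at column 320. Next is the slanted push onto the reader's axis.

step_arm([
  [[0.15,-0.01,0,0,0,0,0.57],[0.2,-0.01,0,0,0,0,0.57],[0.2,-0.01,0,0,0,0,0.57],[0.2,-0.01,0,0,0,0,0.57],[0.2,-0.01,0,0,0,0,0.57]],
])

```text
t: 4.62
ee_pos: [387.2, -295.0, 189.6]
orientation: [-0.491, -3.103, -0.0]
ft_force: [0.1, 0.1, 0.3]
width: 50.1
grasp_force: 0.2
```

step_arm([
  [[0.2,-0.01,0,0,0,0,0.57],[0.2,-0.01,0,0,0,0,0.57],[0.2,-0.01,0,0,0,0,0.57],[0.2,-0.01,0,0,0,0,0.57],[0.19,-0.02,0,0,0,0,0.57]],
])

```text
t: 5.25
ee_pos: [436.6, -298.0, 189.7]
orientation: [-0.491, -3.103, 0.0]
ft_force: [-0.1, 0.4, 0.7]
width: 50.1
grasp_force: 0.2
```

Run:
```python
from h import *
o=readout.get_obs(); p=o['ee_pos']; d=np.array(p[:2])-(555.5,-337); print(o['t'],p,o['ft_force'],'reader',d@(.951,-.308),d@(.308,.951))
snap('side','s3'); snap('scene','c3')
a=cv2.imread('pics/side0.png')
b=cv2.imread('pics/s3.png')[190:320,260:430]
cv2.imwrite('pics/s3c.png',cv2.resize(b,None,fx=4.6,fy=4.6,interpolation=cv2.INTER_CUBIC))
```

```text
5.25 [ 436.62593236 -297.9927487   189.66505104] [-0.13406086  0.35405724  0.69115856] reader -125.06347172436668 0.4826831571155879
```

View pics/s3c.png

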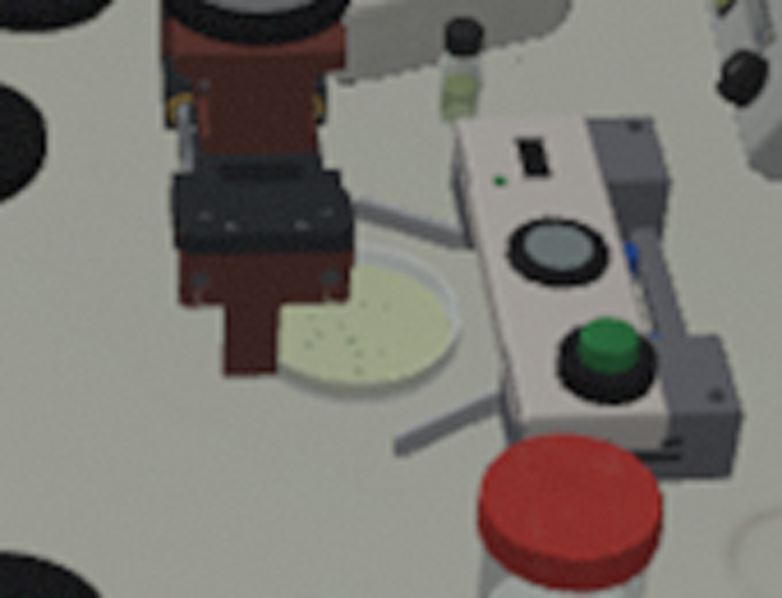

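The dish stands in the mouth between both lips, held by the fingers, with its right edge at crop (461,320). I'll push it straight in.

step_arm([
  [[0.12,-0.04,0,0,0,0,0.57],[0.12,-0.04,0,0,0,0,0.57],[0.12,-0.04,0,0,0,0,0.57],[0.12,-0.04,0,0,0,0,0.57],[0.12,-0.04,0,0,0,0,0.57]],
])

```text
t: 5.98
ee_pos: [466.4, -308.1, 189.6]
orientation: [-0.492, -3.103, 0.0]
ft_force: [-0.5, 0.2, 0.1]
width: 49.9
grasp_force: 0.1
```

step_arm([
  [[0.12,-0.04,0,0,0,0,0.57],[0.12,-0.04,0,0,0,0,0.57],[0.12,-0.04,0,0,0,0,0.57],[0.1,-0.03,0,0,0,0,0.57],[0.08,-0.02,0,0,0,0,0.57]],
])

```text
t: 6.6
ee_pos: [493.3, -316.6, 189.7]
orientation: [0.492, 3.103, -0.0]
ft_force: [0.1, 0.2, 0.2]
width: 50.4
grasp_force: 0.1
```

step_arm([
  [[0.04,-0.01,0,0,0,0,0.57],[0.04,-0.01,0,0,0,0,0.57],[0.04,-0.01,0,0,0,0,0.57],[0.04,-0.02,0,0,0,0,0.57],[0.04,-0.02,0,0,0,0,0.57]],
])

```text
t: 7.22
ee_pos: [503.1, -320.1, 189.7]
orientation: [0.492, 3.103, -0.0]
ft_force: [-0.9, 0.1, -0.1]
width: 50.4
grasp_force: 0.1
```

```bash
cat > st.py <<'E'
from h import *
o=readout.get_obs(); p=o['ee_pos']; d=np.array(p[:2])-(555.5,-337); print(round(o['t'],2),np.round(p,1),np.round(o['ft_force'],1),'reader',d@(.951,-.308),d@(.308,.951))
E
python3 st.py
```

```text
7.22 [ 503.1 -320.1  189.7] [-0.9  0.1 -0.1] reader -55.045793797257524 -0.021485276207919554
```

step_arm([
  [[0.02,-0.01,0,0,0,0,0.57],[0.02,-0.01,0,0,0,0,0.57],[0.02,0,0,0,0,0,0.57],[0.02,-0.01,0,0,0,0,0.57],[0.02,-0.01,0,0,0,0,0.57]],
])

```text
t: 7.85
ee_pos: [508.0, -322.0, 189.7]
orientation: [-0.491, -3.103, -0.0]
ft_force: [-0.4, -0.1, -0.4]
width: 49.8
grasp_force: 0.1
```

step_arm([
  [[0.02,0,0,0,0,0,0.57],[0.02,-0.01,0,0,0,0,0.57],[0,0,0,0,0,0,0.57],[0,0,0,0,0,0,0.57],[0,0,0,0,0,0,0.57]],
])

```text
t: 8.48
ee_pos: [510.0, -322.5, 189.7]
orientation: [0.492, 3.103, -0.0]
ft_force: [0.1, -0.0, -0.2]
width: 50.3
grasp_force: 0.0
```

```bash
python3 st.py
```

```text
8.47 [ 510.  -322.5  189.7] [ 0.1 -0.  -0.2] reader -47.75101286658759 -0.22284231683475894
```

step_arm([
  [[0.02,-0.01,0,0,0,0,0.57],[0.02,0,0,0,0,0,0.57],[0,0,0,0,0,0,0.57],[0,0,0,0,0,0,0.57],[0,0,0,0,0,0,0.57]],
])

```text
t: 9.1
ee_pos: [511.4, -322.7, 189.5]
orientation: [-0.491, -3.101, -0.001]
ft_force: [-5.6, 0.6, 2.4]
width: 50.1
grasp_force: 2.4
```

A force of 5.6 N, almost purely along -x of the reader, at the expected depth (x = -46 against -47 predicted) means the dish is at the stops. I'll back off and look.

step_arm([
  [[-0.02,0.01,0,0,0,0,0.57],[-0.1,0.03,0,0,0,0,0.57],[-0.2,0.06,0,0,0,0,0.57],[-0.4,0.13,0,0,0,0,0.57],[-0.4,0.13,0,0,0,0,0.57]],
])

```text
t: 9.72
ee_pos: [455.1, -304.7, 189.8]
orientation: [0.491, 3.102, -0.0]
ft_force: [-0.1, 0.2, 0.6]
width: 50.1
grasp_force: 0.0
```

step_arm([
  [[-0.4,0.13,0.6,0,0,0,0],[-0.4,0.13,0.6,0,0,0,0],[-0.4,0.13,0.6,0,0,0,0],[-0.2,0.06,0.6,0,0,0,0],[0,0,0,0,0,0,0]],
])

```text
t: 10.35
ee_pos: [385.7, -282.6, 311.6]
orientation: [0.492, 3.099, -0.003]
ft_force: [-0.4, 0.5, -0.3]
width: 3.3
grasp_force: 0.0
```

```bash
python3 st.py
python3 - <<'E'
from h import *
snap('side','s4'); snap('scene','c4'); snap('wrist','w4')
b=cv2.resize(cv2.imread('pics/s4.png')[205:290,330:430],None,fx=6,fy=6,interpolation=cv2.INTER_CUBIC)[:,:400]
c=cv2.resize(cv2.imread('pics/c4.png')[195:280,310:440],None,fx=6,fy=6,interpolation=cv2.INTER_CUBIC)[:,:400]
cv2.imwrite('pics/m4.png',np.hstack([b,c]))
E
```

```text
10.35 [ 385.7 -282.6  311.6] [-0.4  0.5 -0.3] reader -178.25895597883846 -0.5526297242820694
```

View pics/m4.png

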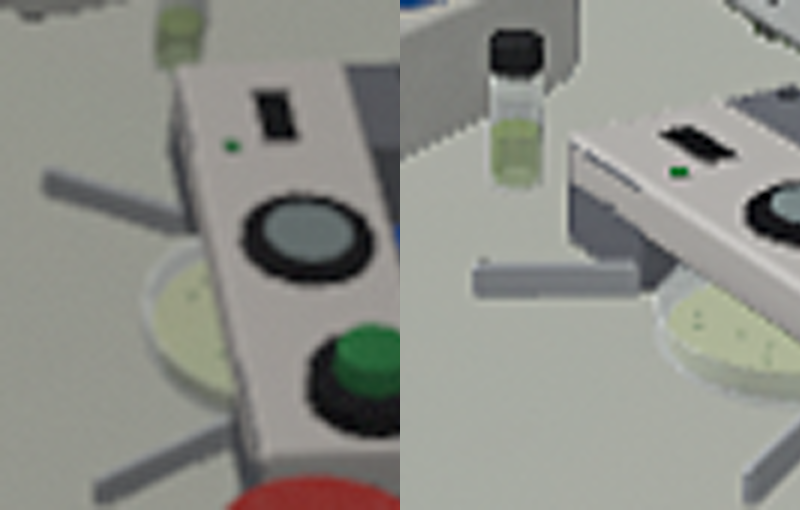

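The dish is under the bridge, with its rim showing between the lips. I'll check the leftmost rim pixels against those for a dish centred on the seat.

Run:
```python
from h import *
a=np.linspace(0,2*np.pi,361)
for n,obs in(('s4',(353.2,255.8)),('c4',(352.4,246.7))):
    for x in(0,-3,-6):
        c=np.array([555.5+x*.951,-337-x*.308]); r=np.array([proj(n,(*(c+45*np.array([np.cos(t),np.sin(t)])),h)) for t in a for h in(12,)])
        print(n,x,np.round(r[r[:,0].argmin()],1),'obs',obs)
```

```text
s4 0 [355. 256.] obs (353.2, 255.8)
s4 -3 [353.5 256. ] obs (353.2, 255.8)
s4 -6 [352.  256.1] obs (353.2, 255.8)
c4 0 [352.  245.9] obs (352.4, 246.7)
c4 -3 [350.5 246.5] obs (352.4, 246.7)
c4 -6 [349.1 246.9] obs (352.4, 246.7)
```

The two views average to within about 1 mm of home, which fits the contact force and depth. On to the button with the fingers shut. I'll look at the dish again from there.

step_arm([
  [[0.4,-0.32,0,0,0,0,0],[0.4,-0.32,0,0,0,0,0],[0.4,-0.32,0,0,0,0,0],[0.4,-0.32,0,0,0,0,0],[0.4,-0.32,0,0,0,0,0]],
])

```text
t: 11.12
ee_pos: [486.7, -362.8, 307.8]
orientation: [-0.491, -3.101, -0.002]
ft_force: [-0.2, 0.6, -1.0]
width: 0.1
grasp_force: 0.0
```

step_arm([
  [[0.4,-0.32,0,0,0,0,0],[0.4,-0.32,0,0,0,0,0],[0.35,-0.3,-0.3,0,0,0,0],[0,0,-0.4,0,0,0,0],[0,0,0,0,0,0,0]],
])

```text
t: 11.75
ee_pos: [542.1, -408.2, 270.9]
orientation: [-0.49, -3.097, -0.005]
ft_force: [-0.7, -0.4, 0.9]
width: 0.1
grasp_force: 0.0
```

```bash
python3 st.py
python3 - <<'E'
from h import *
snap('wrist','w5'); snap('side','s5'); snap('scene','c5')
w=cv2.resize(cv2.imread('pics/w5.png'),(400,300))
s=cv2.resize(cv2.imread('pics/s5.png')[200:300,330:430],(400,400),interpolation=cv2.INTER_CUBIC)
c=cv2.resize(cv2.imread('pics/c5.png')[190:290,340:440],(400,400),interpolation=cv2.INTER_CUBIC)
W=cv2.imread('pics/w5.png')[300:480,320:640]
o=np.zeros((600,800,3),np.uint8); o[:300,:400]=w; o[:300,400:]=cv2.resize(W,(400,300)); o[300:,:300]=cv2.resize(s,(300,300)); o[300:,400:700]=cv2.resize(c,(300,300))
cv2.imwrite('pics/m5.png',o)
R=lambda x,y:(555.5+x*.951+y*.308,-337-x*.308+y*.951)
for n,P in {'dishrear':(*R(-45,0),12),'deckF':(*R(-25,0),19),'deckFtop':(*R(-25,0),39),'btn':(*R(12,-73.5),61)}.items(): print(n,proj('w5',P).round(1),proj('s5',P).round(1))
E
```

```text
11.75 [ 542.1 -408.2  270.9] [-0.7 -0.4  0.9] reader 9.172360532446048 -71.88562989519815
dishrear [449.2 161.6] [355.2 257.8]
deckF [449.9 199.7] [365.7 254.8]
deckFtop [461.6 207.2] [366.5 246.9]
btn [316.2 292.7] [393.5 263.3]
```

View pics/m5.png

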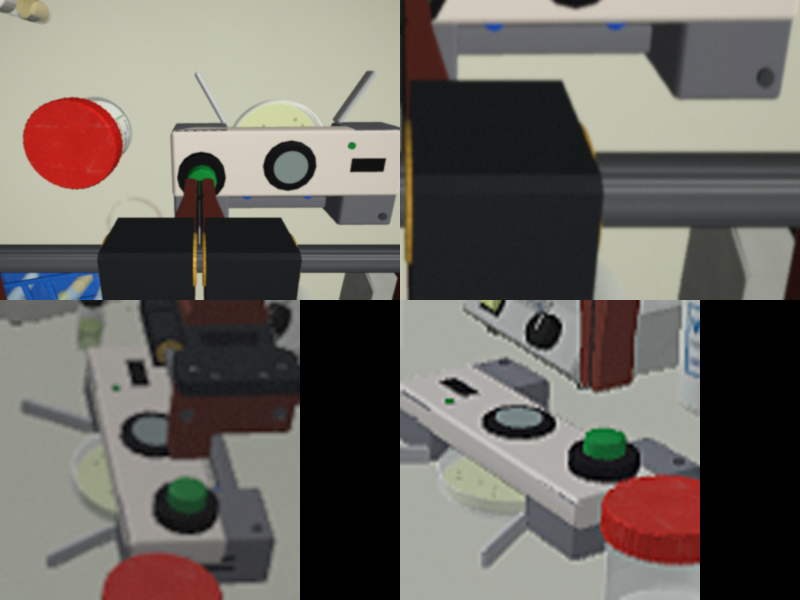

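From above, the rear rim is at row 160 against 161.6 predicted for home, and the dish is centred at column 445 against 449, so it is home. The green button is under the shut fingers at wrist (323,277). I'll descend and press.

step_arm([
  [[0.04,-0.04,-0.15,0,0,0,0],[0,0,-0.15,0,0,0,0],[0,0,-0.1,0,0,0,0],[0,0,-0.06,0,0,0,0],[0,0,0,0,0,0,0]],
])

```text
t: 12.52
ee_pos: [545.4, -411.4, 251.4]
orientation: [-0.491, -3.103, -0.0]
ft_force: [-0.2, 0.2, 0.5]
width: 0.4
grasp_force: 0.0
```

step_arm([
  [[0,0,-0.03,0,0,0,0],[0,0,-0.03,0,0,0,0],[0,0,-0.03,0,0,0,0],[0,0,0,0,0,0,0],[0,0,0,0,0,0,0]],
])

```text
t: 13.15
ee_pos: [545.5, -411.5, 247.2]
orientation: [0.491, 3.103, -0.0]
ft_force: [-1.2, -0.3, -1.3]
width: 0.4
grasp_force: 0.0
```

step_arm([
  [[0,0,-0.03,0,0,0,0],[0,0,-0.03,0,0,0,0],[0,0,-0.03,0,0,0,0],[0,0,0,0,0,0,0],[0,0,0,0,0,0,0]],
])

```text
t: 13.78
ee_pos: [545.5, -411.5, 242.7]
orientation: [-0.492, -3.103, -0.0]
ft_force: [-1.0, -0.0, 0.1]
width: 0.2
grasp_force: 0.0
```

step_arm([
  [[0,0,-0.03,0,0,0,0],[0,0,-0.02,0,0,0,0],[0,0,0,0,0,0,0],[0,0,0,0,0,0,0],[0,0,0,0,0,0,0]],
])

```text
t: 14.4
ee_pos: [545.5, -411.5, 240.3]
orientation: [0.491, 3.103, -0.0]
ft_force: [-0.5, 1.1, 1.7]
width: 0.5
grasp_force: 1.0
```

Contact begins at a tip height of about 59 mm. I'll press on down.

step_arm([
  [[0,0,-0.03,0,0,0,0],[0,0,-0.03,0,0,0,0],[0,0,0,0,0,0,0],[0,0,0,0,0,0,0],[0,0,0,0,0,0,0]],
])

```text
t: 15.02
ee_pos: [545.5, -411.5, 237.2]
orientation: [0.491, 3.103, -0.0]
ft_force: [-0.3, 1.0, 2.6]
width: 0.6
grasp_force: 1.7
```

step_arm([
  [[0,0,-0.03,0,0,0,0],[0,0,-0.02,0,0,0,0],[0,0,0,0,0,0,0],[0,0,0,0,0,0,0],[0,0,0,0,0,0,0]],
])

```text
t: 15.65
ee_pos: [545.6, -411.5, 236.1]
orientation: [0.491, 3.103, -0.0]
ft_force: [-2.9, 2.7, 13.9]
width: 0.2
grasp_force: 7.1
```

13.9 N on a hard stop: the button is fully down. I'll release it and back away upwards.

step_arm([
  [[0,0,0.05,0,0,0,0],[0,0,0.1,0,0,0,0],[0,0,0.3,0,0,0,0],[0,0,0.6,0,0,0,0],[0,0,0.8,0,0,0,0]],
])

```text
t: 16.27
ee_pos: [545.1, -411.2, 327.4]
orientation: [-0.491, -3.101, -0.002]
ft_force: [0.2, 0.1, 0.0]
width: -0.0
grasp_force: 0.0
```

step_arm([
  [[0,0,0.3,0,0,0,0],[0,0,0,0,0,0,0],[0,0,0,0,0,0,0],[0,0,0,0,0,0,0],[0,0,0,0,0,0,0]],
])

```text
t: 16.9
ee_pos: [545.3, -411.4, 341.0]
orientation: [-0.491, -3.101, -0.001]
ft_force: [0.1, 0.1, -0.2]
width: 0.3
grasp_force: 0.0
```

```bash
python3 st.py
python3 - <<'E'
from h import *
snap('scene','c6'); snap('side','s6')
for a,b,(x,y,w,h) in(('c5','c6',(340,225,45,40)),('s5','s6',(345,245,20,30)),('c5','c6',(395,225,30,20))):
    d=cv2.absdiff(cv2.imread(f'pics/{a}.png'),cv2.imread(f'pics/{b}.png'))[y:y+h,x:x+w]; print(a,d.mean().round(2),d.max())
E
```

```text
16.9 [ 545.3 -411.4  341. ] [ 0.1  0.1 -0.2] reader 13.213029961323395 -73.86540360648429
c5 0.85 6
s5 1.25 4
c5 1.17 9
```

The images show the dish unmoved, the button back up and the robot clear, so I'm handing in.

```bash
python3 -c "
from workcell import ctrl; print(ctrl.close_job())"
```

```text
the job is handed in; nothing more can be done
None
```

The dish is home under the bridge to within the roughly 1–2 mm I could measure, the green button was pressed to its stop and sprang back, the vials and jar were left alone, and I handed the job in at about 17 s.

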